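Close up the punch chest

TASK

Close up the wooden punch chest with your fingertips: push both open drawers fully home, then push the lid down until it is shut. Do not slam anything, do not lift the drawers, and leave the other things on the bench where they stand.

Things in the scene. Friction and masses are not known exactly. Their poses are not given: they have to be found in the camera images.
- chest: low wooden punch chest, fixed to the bench (sizes here in mm): 145 deep (own x), 240 wide (own y), 92 high without the lid. Origin: centre of its underside. Own -x is its front, roughly towards the robot, where two drawers side by side come out; own +y is its left as seen from the robot. Above them a tray of punches that the lid covers
- drawer_left: the chest's left drawer: plywood tray with flat copper and brass discs, 135 long, 102 wide; wooden front panel 110 wide, 12 thick, 50 high. Loose in its bay (0.3-0.5 kg, 1-4 N to slide, 1.5 play each side). Origin on its underside, axes as the chest's; panel's front face at own x -84.5, z -4 to +46. Home: origin at (0, +57.5, 8) in the chest's frame, panel against the chest; starts 20-55 out to -x
- drawer_right: the chest's right drawer: plywood tray with short steel rods, 135 long, 102 wide; wooden front panel 110 wide, 12 thick, 50 high. Loose in its bay (0.3-0.5 kg, 1-4 N to slide, 1.5 play each side). Origin on its underside, axes as the chest's; panel's front face at own x -84.5, z -4 to +46. Home: origin at (0, -57.5, 8) in the chest's frame, panel against the chest; starts 20-55 out to -x
- drawer_left_pull (a point): centre of the front face of the left drawer's brass pull, a solid bar 50 wide, 16 high, standing 10 out from the panel; 94.5 ahead of the drawer's origin (own -x) and 34 above its underside, 42 above the bench
- drawer_right_pull (a point): centre of the front face of the right drawer's brass pull, a solid bar 50 wide, 16 high, standing 10 out from the panel; 94.5 ahead of the drawer's origin (own -x) and 34 above its underside, 42 above the bench
- lid (a joint): angle of the lid in rad: 0 shut flat on the chest, larger as it opens upward and back; starts 0.8 to 1.25. A wooden board 145 (hinge to free edge) by 244 wide by 8 thick, 0.15 kg, turning about the chest's own y axis. Stiff hinge (0.22 N m): it stays where it is left, neither falls nor springs back; pressing near the free edge takes 1 to 3 N
- lid_hinge (a point): middle of the hinge line, on the chest's upper back edge: at (72.5, 0, 92) in the chest's frame, axes as the chest's. The lid's underside starts here
- lid_edge (a point): middle of the lid's free edge on its outer face (the face that is uppermost when shut); 145 from the hinge line and 8 off the underside; turns with the lid: own -x points from the hinge to the free edge, own z out of the outer face
- stake: a small solid steel cylinder, 44 across and 34 high, standing in front of the chest, between it and the robot; loose, not part of the job. Origin: middle of its underside
- jar: a closed glass jar, 56 across and 85 high, standing to one side of the chest; loose, not part of the job. Origin: middle of its underside
- doming_block: a steel cube of 50 with shallow round hollows, standing to one side of the chest; loose, not part of the job. Origin: middle of its underside
- mug: a white mug, 72 across and 80 high, further off to a side; loose, not part of the job. Origin: middle of its underside
- hammer: a hammer lying on the bench; loose, not part of the job. Origin: under its middle
- screwdriver: a screwdriver lying on the bench; loose, not part of the job. Origin: under its middle
- bench_pin: a flat wooden board, 120 by 70 by 18, lying on the bench; loose, not part of the job. Origin: middle of its underside
Not all that is in view belongs to the job. Leave any turquoise look-alike of the drawer_right alone. What is shaped like the drawer_left but blue or pink is not meant.

How it is judged:
By the outcome, as a careful person would: the job done as asked, in the order asked, and still so for the second after the job is handed in, with the robot touching nothing.
It also fails if it takes over 48 s, if anything falls off the work surface, if the arm or the gripper's body presses on something with over 40 N, if the wrist force passes 120 N, or if a joint passes its speed limit or range.

ROBOT

A 6-joint arm with a two-finger parallel gripper is mounted at the origin on the work surface. World frame = base frame: x ahead of the robot, y to its left, z up, the work surface at z = 0. Lengths are in mm, angles in degrees, forces in N, time in s.
With the tool pointing down it reaches from about 300 to 850 mm from the base axis. Payload 4.2 kg.
Tool frame: the origin (TCP) lies at the very end of the fingers, on their centre line; the grasp point (between the pads) lies 19 mm behind it (env.grip_point_offset is the distance from the TCP to the grasp point, in mm); z points along the fingers, y is the line along which they close (so a half turn about z gives the same grasp; the last joint's range is limited). The gripper opens to 91 mm and grips with 3 to 60 N. Pads are 32 mm wide; open, the fingers measure 118 mm over their backs; the gripper's body (76 mm by 178 mm) begins 60 mm behind the grasp point.
Start: joints at [68.239, 18.312, 89.639, -0, 72.044, -1.146], TCP at [202.453, 538.197, 213.976] pointing down, gripper open.
Joint ranges: [-177.97, 177.97], [-48.28, 115.42], [12.27, 149.76], [-77.06, 257.06], [2.81, 150.46], [-146.56, 146.56]. Speed limits (degrees/s): [147.25, 147.25, 180, 180, 180, 180].

INTERFACE

Orientations are given as [roll, pitch, yaw] about the fixed x, y, z axes, in that order (R = Rz(yaw) Ry(pitch) Rx(roll)).
In Python, from workcell import env gives the robot as it stands. The module is installed in compiled form; this text tells all that it offers.
- The arm moves only by the tool arm_command, never from a script. Its argument "rows" is a list of rows, each an object with "delta_pos": the shift along the tool's x, y, z in mm, a list of three; "roll": the turn about the tool's z in units of 5 degrees (1.0 is 5 degrees); "jaw": the opening in per cent of the stroke, from 0 (shut) to 100 (fully open). A call has 1 to 20 rows; each row is the pose to reach, as a shift and turn from the pose commanded when the call began, along the tool's axes at that moment; what a row does not reach only later rows make up. A row lasts 1/12 s, in which the tool goes at most 41.7 mm and 7.16 degrees, less where a joint would pass 70% of its speed; a pose out of reach is approached as far as the arm can. A call with a gripper value outside its range is refused whole. The fingers move at their own pace and stop on an object; "squeeze" is the grip in N (left out, the last holds). Time passes only in rows, so rows that repeat a pose let the fingers close. It gives the time, the measured TCP pose, the force, the opening and the grip force at its end, in the units of the state.
- env.state(): the state, without advancing time (a new reading comes with each control period).
- env.grab_frame(name): name is "side" or "top"; returns a dict with "img" (420x560x3 uint8, blue, green, red), "z_map" (420x560 float32, mm along the optical axis (not along the pixel's ray), 0 where there is no reading), "fov_y" (degrees; the focal length in pixels is half the picture's height over the tangent of half this angle, whatever the lens; pixels are square), "cx", "cy" (the principal point, pixels), "dist" ([k1, k2, p1, p2, k3] as OpenCV has them; the pictures are not rectified), "R" (3x3) and "t" (3): a world point X has camera coordinates R X + t. Camera axes: x right, y down, z forward; pixel columns grow to the right and rows downward; lengths in mm; the calibration is good to about 2 mm. A picture is of the moment at which its call begins.
- env.job_done(): hands the job in; it is judged then, once.
The state is a dict: "time_s": time; "qpos": joint angles; "qvel": joint speeds; "effort": joint torques, N m; "ee_pos": TCP position; "ee_rot": TCP orientation; "force": force on the tool from outside, world axes, zero at the start; "torque": the same for the moment, N m; "gripper_width": finger opening in mm; "gripper_force": force on a finger pad.
Only numpy, scipy, OpenCV 4.12 (cv2) and the standard library are available. Lean on these libraries where they do the work, as an engineer would, in place of code of your own. Each camera call takes 0.05 s, during which the arm holds its last target. There are 200 camera calls.

## Working session

There is one attempt and no reset: what is moved stays moved. The work goes in short steps, Python scripts to look and compute and a tool call to move; the robot and the scene stay as the last step left them, time stands still between calls to the robot, and variables do not carry over. Pictures are saved under pics/ and viewed, at most 10 in all, crops included, and the job is handed in when it is done.

Besides the shell and the picture viewer there is one more tool, called as name([rows], argument=value, ...), one row to a line, values as JSON. arm_command: Moves the arm, as the interface text tells. Its arguments: {"type":"object","properties":{"rows":{"type":"array"},"squeeze":{"type":"number"}},"required":["rows"]}

```bash
mkdir -p pics; cat > h.py <<'E'
import numpy as np, cv2
from workcell import env
def world(f,u,v,z=None):
    h=f["img"].shape[0]; F=h/2/np.tan(np.radians(f["fov_y"]/2))
    K=np.array([[F,0,f["cx"]],[0,F,f["cy"]],[0,0,1]])
    n=cv2.undistortPoints(np.array([[[u,v]]],float),K,np.array(f["dist"],float))[0,0]
    R=np.array(f["R"]);t=np.array(f["t"]); r=R.T@np.array([n[0],n[1],1]); c=-R.T@t
    if z is None: d=f["z_map"][int(round(v)),int(round(u))]
    else: d=(z-c[2])/r[2]
    return c+d*r
E
python3 - <<'E'
from h import *
import pickle
s=env.state();print(s)
for n in("side","top"):
    f=env.grab_frame(n);pickle.dump(f,open(n+".pkl","wb"));cv2.imwrite(f"pics/{n}0.png",f["img"])
    print(n,-np.array(f["R"]).T@np.array(f["t"]))
E
```

```text
{'time_s': 0.0, 'qpos': array([ 6.82401919e+01,  1.83518731e+01,  8.97055980e+01, -3.65097159e-04,
        7.20441117e+01, -1.14728668e+00]), 'qvel': array([-0.04814931,  0.02910614, -0.017251  ,  0.03574617,  0.01810794,
       -0.132862  ]), 'effort': array([-2.53461614e-03, -4.12469029e+01, -2.31972152e+01,  7.26974336e-02,
        4.58225061e-02, -1.35529863e-04]), 'ee_pos': array([202.25492698, 537.71946959, 213.12343358]), 'ee_rot': array([-1.79898431e+02, -1.68690614e-03,  1.59387590e+02]), 'force': array([ 0.18740211, -0.21541773, -0.10002636]), 'torque': array([-0.01286863, -0.00832596, -0.02642878]), 'gripper_force': 0.0, 'gripper_width': 90.95678972754436}
side [ -88.05065097 -820.42804146  766.05950137]
top [ 389.94492      -6.93383239 1214.17142253]
```

View pics/side0.png

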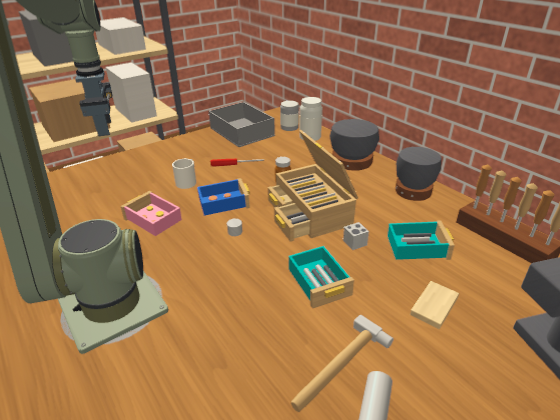

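View pics/top0.png

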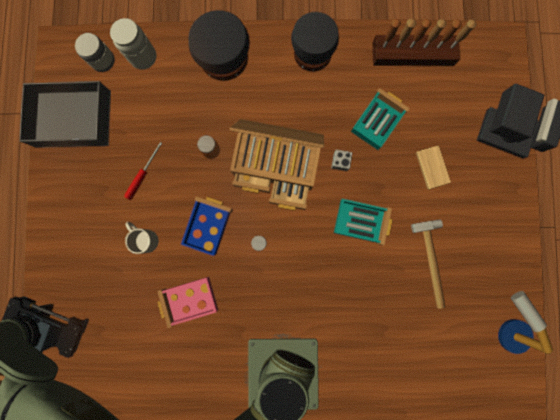

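The side view shows the open chest at (315,190), the stake at (235,228), the jar at (283,165) and the doming block at (356,236). In the top view the chest is at (277,160), its left drawer pull near (252,188) and its right drawer pull near (291,205).

Possible mix-ups (top view): turquoise trays at (363,222) and (380,120), a blue one at (207,227) and a pink one at (188,302). The wanted drawers are the plain wooden ones in the chest at (252,184) and (291,195). I'll check them in a crop.

```bash
python3 - <<'E'
import pickle,cv2
f=pickle.load(open("top.pkl","rb"))["img"]
a=cv2.resize(f[115:255,180:360],None,fx=4.4,fy=4.2,interpolation=cv2.INTER_CUBIC)
cv2.imwrite("pics/c1.png",cv2.resize(f[115:255,180:360],None,fx=4,fy=4,interpolation=cv2.INTER_CUBIC))
g=pickle.load(open("side.pkl","rb"))["img"]
cv2.imwrite("pics/c2.png",cv2.resize(g[125:255,220:380],None,fx=4,fy=4,interpolation=cv2.INTER_CUBIC))
E
```

```text
(no output)
```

View pics/c1.png

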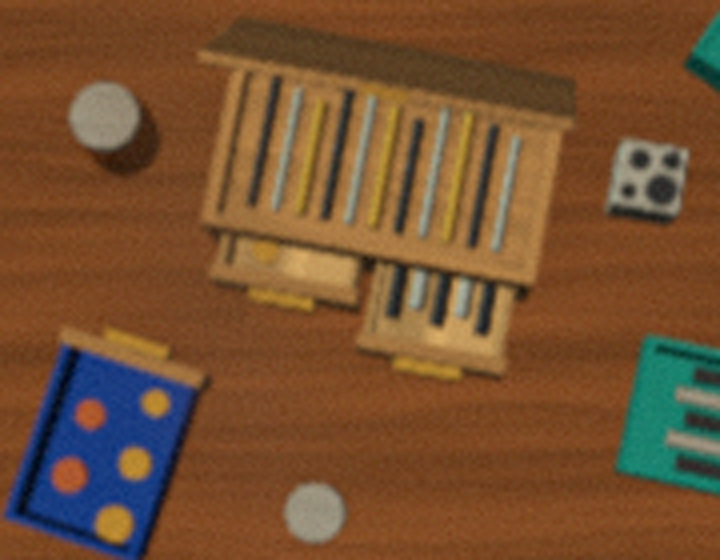

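View pics/c2.png

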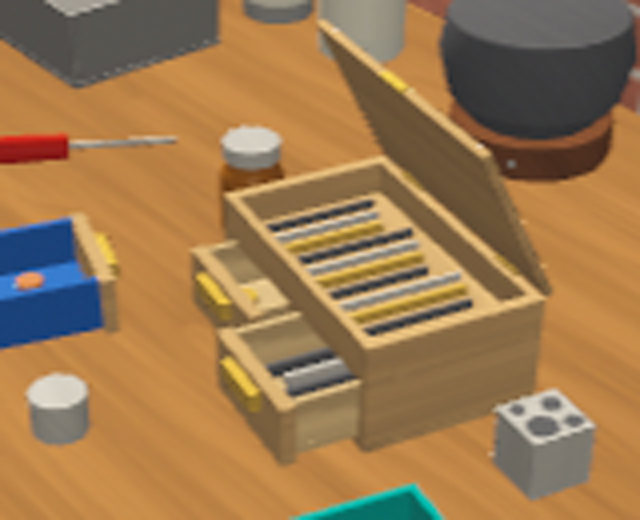

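The top crop shows the wooden drawers, with pull front faces at (281,303) and (427,374) in the crop, and the chest's front top edge from (203,222) to (535,285). The blue and turquoise trays are outside the chest, so the choice holds. The side crop confirms this and shows the lid leaning up over the rear.

```bash
python3 - <<'E'
from h import *
import pickle
f=pickle.load(open("top.pkl","rb"))
g=pickle.load(open("side.pkl","rb"))
p=lambda u,v,z=None: world(f,180+u/4,115+v/4,z)
q=lambda u,v,z=None: world(g,220+u/4,125+v/4,z)
np.set_printoptions(precision=1,suppress=True)
print("front corners",p(203,222,92),p(535,285,92),"side",q(228,198,92),q(367,350,92),q(545,297,92))
print("pulls",p(281,305,50),p(427,376,50),q(212,297,42),q(240,383,42))
print("stake",p(315,512,34),"jar",p(105,116,85),"dom",p(652,165,50))
for u,v in((400,50),(400,70),(400,85),(400,95)):print(u,v,p(u,v))
L,Rr=p(203,222,92),p(535,285,92)
print(np.degrees(np.arctan2(*(L-Rr)[:2])), np.linalg.norm(L-Rr))
# lid plane from side depth
P=np.array([q(u,v) for u in range(330,540,6) for v in range(40,285,6) if (v-25)>(u-320)*125/170+10 and v<160+(u-380)*135/165-6 and u<490+ (v-150)*0.37-5 and u>320+(v-25)*.45+5])
c=P.mean(0);n=np.linalg.svd(P-c)[2][2];print(len(P),c,n,np.abs((P-c)@n).max(),P[:,2].max())
print("free",q(322,27),q(488,153))
E
```

```text
front corners [589.2 141.8  92. ] [542.5 -93.   92. ] side [592.4 135.5  92. ] [545.5 -92.5  92. ] [ 689.8 -118.6   92. ]
pulls [534.7  89.8  50. ] [481.9 -16.7  50. ] [542.7  89.3  42. ] [493.  -15.2  42. ]
stake [383.4  66.2  34. ] jar [668.2 213.9  85. ] dom [ 637.  -183.8   50. ]
400 50 [704.1   1.1 122.1]
400 70 [676.5   0.8 170.8]
400 85 [654.4   0.6 215.6]
400 95 [644.4   0.5 229.5]
11.237769102759781 239.39662371429327
332 [667.6 -19.1 167.8] [-0.8  0.2 -0.6] 60.74492763234788 766.0595013676281
free [671.5 118.7 222.3] [ 635.7 -103.7  220.5]
```

arm_command([
  {"delta_pos": [-25, -19, 0], "roll": -0.5, "jaw": 0},
  {"delta_pos": [-60, -44, 0], "roll": -1, "jaw": 0},
  {"delta_pos": [-92, -68, 0], "roll": -1.5, "jaw": 0},
  {"delta_pos": [-125, -92, 0], "roll": -1.86, "jaw": 0},
  {"delta_pos": [-157, -116, 0], "roll": -1.86, "jaw": 0},
  {"delta_pos": [-190, -140, 0], "roll": -1.86, "jaw": 0},
  {"delta_pos": [-222, -164, 0], "roll": -1.86, "jaw": 0},
  {"delta_pos": [-255, -188, 0], "roll": -1.86, "jaw": 0},
  {"delta_pos": [-287, -212, 0], "roll": -1.86, "jaw": 0},
  {"delta_pos": [-320, -236, 0], "roll": -1.86, "jaw": 0},
  {"delta_pos": [-350, -259, 0], "roll": -1.86, "jaw": 0},
  {"delta_pos": [-380, -281, 0], "roll": -1.86, "jaw": 0},
  {"delta_pos": [-402, -297, 0], "roll": -1.86, "jaw": 0},
  {"delta_pos": [-415, -307, 0], "roll": -1.86, "jaw": 0},
  {"delta_pos": [-422, -312, 0], "roll": -1.86, "jaw": 0},
  {"delta_pos": [-422, -312, 0], "roll": -1.86, "jaw": 0},
  {"delta_pos": [-422, -312, 0], "roll": -1.86, "jaw": 0},
  {"delta_pos": [-422, -312, 0], "roll": -1.86, "jaw": 0},
])

```text
time_s: 1.6
ee_pos: [486.9, 98.5, 213.8]
ee_rot: [180.0, -0.0, 168.7]
force: [-0.6, -0.2, -0.3]
gripper_width: 0.3
gripper_force: 0.0
```

arm_command([
  {"delta_pos": [0, 0, 25], "roll": 0, "jaw": 0},
  {"delta_pos": [0, 0, 55], "roll": 0, "jaw": 0},
  {"delta_pos": [0, 0, 85], "roll": 0, "jaw": 0},
  {"delta_pos": [0, 0, 115], "roll": 0, "jaw": 0},
  {"delta_pos": [0, 0, 140], "roll": 0, "jaw": 0},
  {"delta_pos": [0, 0, 160], "roll": 0, "jaw": 0},
  {"delta_pos": [0, 0, 172], "roll": 0, "jaw": 0},
  {"delta_pos": [0, 0, 178], "roll": 0, "jaw": 0},
  {"delta_pos": [0, 0, 178], "roll": 0, "jaw": 0},
  {"delta_pos": [0, 0, 178], "roll": 0, "jaw": 0},
  {"delta_pos": [0, 0, 178], "roll": 0, "jaw": 0},
])

```text
time_s: 2.52
ee_pos: [488.3, 98.2, 37.0]
ee_rot: [179.9, 0.1, 168.7]
force: [-0.0, -1.1, -0.4]
gripper_width: 0.8
gripper_force: 0.0
```

```bash
python3 - <<'E'
from h import *
f=env.grab_frame("side");g=env.grab_frame("top")
a=cv2.resize(f["img"][125:255,220:380],(640,520),interpolation=cv2.INTER_CUBIC)
cv2.imwrite("pics/s1.png",a);print(env.state()["ee_pos"],env.state()["force"])
E
```

```text
[488.2986506   97.94641828  37.00055733] [ 0.14219335 -0.59270362 -0.0757995 ]
```

View pics/s1.png

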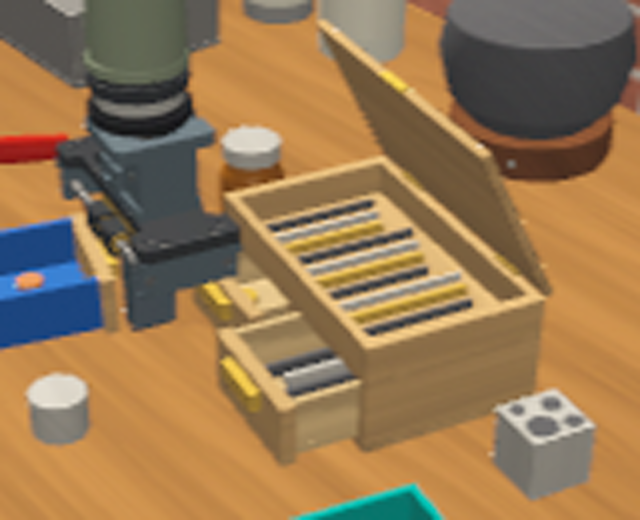

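The fingertips, at about (150,320), stand clear in front of the left pull at (212,297).

arm_command([
  {"delta_pos": [-4, -1, 0], "roll": 0, "jaw": 0},
  {"delta_pos": [-9, -1, 0], "roll": 0, "jaw": 0},
  {"delta_pos": [-14, -1, 0], "roll": 0, "jaw": 0},
  {"delta_pos": [-18, -1, 0], "roll": 0, "jaw": 0},
  {"delta_pos": [-21, -1, 0], "roll": 0, "jaw": 0},
  {"delta_pos": [-24, -1, 0], "roll": 0, "jaw": 0},
  {"delta_pos": [-26, -1, 0], "roll": 0, "jaw": 0},
  {"delta_pos": [-28, -1, 0], "roll": 0, "jaw": 0},
  {"delta_pos": [-30, -1, 0], "roll": 0, "jaw": 0},
  {"delta_pos": [-32, -1, 0], "roll": 0, "jaw": 0},
  {"delta_pos": [-34, -1, 0], "roll": 0, "jaw": 0},
  {"delta_pos": [-36, -1, 0], "roll": 0, "jaw": 0},
  {"delta_pos": [-38, -1, 0], "roll": 0, "jaw": 0},
  {"delta_pos": [-40, -1, 0], "roll": 0, "jaw": 0},
  {"delta_pos": [-42, -1, 0], "roll": 0, "jaw": 0},
  {"delta_pos": [-44, -1, 0], "roll": 0, "jaw": 0},
  {"delta_pos": [-46, -1, 0], "roll": 0, "jaw": 0},
])

```text
time_s: 4.03
ee_pos: [532.7, 87.5, 35.8]
ee_rot: [180.0, -0.0, 168.7]
force: [-1.7, 1.5, -1.1]
gripper_width: 0.7
gripper_force: 0.7
```

arm_command([
  {"delta_pos": [-1, 0, 0], "roll": 0, "jaw": 0},
  {"delta_pos": [-2, 0, 0], "roll": 0, "jaw": 0},
  {"delta_pos": [-3, 0, 0], "roll": 0, "jaw": 0},
  {"delta_pos": [-4, 0, 0], "roll": 0, "jaw": 0},
  {"delta_pos": [-5, 0, 0], "roll": 0, "jaw": 0},
  {"delta_pos": [-6, 0, 0], "roll": 0, "jaw": 0},
])

```text
time_s: 4.53
ee_pos: [538.4, 86.4, 35.9]
ee_rot: [180.0, -0.0, 168.7]
force: [-1.2, 0.3, -1.2]
gripper_width: 0.5
gripper_force: 0.7
```

arm_command([
  {"delta_pos": [-1, 0, 0], "roll": 0, "jaw": 0},
  {"delta_pos": [-2, 0, 0], "roll": 0, "jaw": 0},
  {"delta_pos": [-3, 0, 0], "roll": 0, "jaw": 0},
  {"delta_pos": [-4, 0, 0], "roll": 0, "jaw": 0},
])

```text
time_s: 4.87
ee_pos: [540.2, 86.1, 36.0]
ee_rot: [-180.0, -0.3, 168.6]
force: [-9.0, 3.3, 6.2]
gripper_width: 0.2
gripper_force: 4.4
```

Left drawer is home: it stopped at own x of about -111, as predicted. Now back off and go to the right one.

arm_command([
  {"delta_pos": [4, 0, 0], "roll": 0, "jaw": 0},
  {"delta_pos": [15, 0, 0], "roll": 0, "jaw": 0},
  {"delta_pos": [35, 0, 0], "roll": 0, "jaw": 0},
  {"delta_pos": [55, 0, 0], "roll": 0, "jaw": 0},
  {"delta_pos": [65, -5, 0], "roll": 0, "jaw": 0},
  {"delta_pos": [66, -25, 0], "roll": 0, "jaw": 0},
  {"delta_pos": [66, -50, 0], "roll": 0, "jaw": 0},
  {"delta_pos": [66, -75, 0], "roll": 0, "jaw": 0},
  {"delta_pos": [66, -97, 0], "roll": 0, "jaw": 0},
  {"delta_pos": [66, -110, 0], "roll": 0, "jaw": 0},
  {"delta_pos": [66, -114, 0], "roll": 0, "jaw": 0},
  {"delta_pos": [66, -114, 0], "roll": 0, "jaw": 0},
  {"delta_pos": [66, -114, 0], "roll": 0, "jaw": 0},
])

```text
time_s: 5.95
ee_pos: [455.6, -12.9, 36.2]
ee_rot: [180.0, 0.1, 168.7]
force: [0.2, -0.7, 0.1]
gripper_width: 0.7
gripper_force: 0.0
```

arm_command([
  {"delta_pos": [-3, 0, 0], "roll": 0, "jaw": 0},
  {"delta_pos": [-6, 0, 0], "roll": 0, "jaw": 0},
  {"delta_pos": [-9, 0, 0], "roll": 0, "jaw": 0},
  {"delta_pos": [-11, 0, 0], "roll": 0, "jaw": 0},
  {"delta_pos": [-13, 0, 0], "roll": 0, "jaw": 0},
  {"delta_pos": [-15, 0, 0], "roll": 0, "jaw": 0},
  {"delta_pos": [-17, 0, 0], "roll": 0, "jaw": 0},
  {"delta_pos": [-19, 0, 0], "roll": 0, "jaw": 0},
  {"delta_pos": [-21, 0, 0], "roll": 0, "jaw": 0},
  {"delta_pos": [-23, 0, 0], "roll": 0, "jaw": 0},
  {"delta_pos": [-25, 0, 0], "roll": 0, "jaw": 0},
  {"delta_pos": [-27, 0, 0], "roll": 0, "jaw": 0},
  {"delta_pos": [-29, 0, 0], "roll": 0, "jaw": 0},
  {"delta_pos": [-31, 0, 0], "roll": 0, "jaw": 0},
  {"delta_pos": [-33, 0, 0], "roll": 0, "jaw": 0},
])

```text
time_s: 7.2
ee_pos: [487.8, -19.7, 35.9]
ee_rot: [180.0, -0.0, 168.7]
force: [-2.3, 0.5, -1.4]
gripper_width: 0.5
gripper_force: 0.7
```

arm_command([
  {"delta_pos": [-2, 0, 0], "roll": 0, "jaw": 0},
  {"delta_pos": [-4, 0, 0], "roll": 0, "jaw": 0},
  {"delta_pos": [-6, 0, 0], "roll": 0, "jaw": 0},
  {"delta_pos": [-8, 0, 0], "roll": 0, "jaw": 0},
  {"delta_pos": [-10, 0, 0], "roll": 0, "jaw": 0},
  {"delta_pos": [-12, 0, 0], "roll": 0, "jaw": 0},
  {"delta_pos": [-14, 0, 0], "roll": 0, "jaw": 0},
  {"delta_pos": [-16, 0, 0], "roll": 0, "jaw": 0},
  {"delta_pos": [-18, 0, 0], "roll": 0, "jaw": 0},
  {"delta_pos": [-20, 0, 0], "roll": 0, "jaw": 0},
  {"delta_pos": [-22, 0, 0], "roll": 0, "jaw": 0},
  {"delta_pos": [-24, 0, 0], "roll": 0, "jaw": 0},
  {"delta_pos": [-25, 0, 0], "roll": 0, "jaw": 0},
  {"delta_pos": [-26, 0, 0], "roll": 0, "jaw": 0},
  {"delta_pos": [-27, 0, 0], "roll": 0, "jaw": 0},
  {"delta_pos": [-28, 0, 0], "roll": 0, "jaw": 0},
])

```text
time_s: 8.53
ee_pos: [515.0, -25.1, 36.0]
ee_rot: [180.0, -0.0, 168.7]
force: [-1.4, 0.8, -1.3]
gripper_width: 0.5
gripper_force: 0.9
```

arm_command([
  {"delta_pos": [-1, 0, 0], "roll": 0, "jaw": 0},
  {"delta_pos": [-2, 0, 0], "roll": 0, "jaw": 0},
  {"delta_pos": [-3, 0, 0], "roll": 0, "jaw": 0},
  {"delta_pos": [-4, 0, 0], "roll": 0, "jaw": 0},
])

```text
time_s: 8.87
ee_pos: [517.9, -25.7, 35.9]
ee_rot: [180.0, -0.1, 168.7]
force: [-5.9, 1.8, 4.6]
gripper_width: 0.5
gripper_force: 3.2
```

arm_command([
  {"delta_pos": [-1, 0, 0], "roll": 0, "jaw": 0},
  {"delta_pos": [-1, 0, 0], "roll": 0, "jaw": 0},
])

```text
time_s: 9.03
ee_pos: [517.9, -25.7, 35.8]
ee_rot: [-180.0, -0.3, 168.7]
force: [-6.9, 1.0, 5.1]
gripper_width: 0.3
gripper_force: 3.3
```

arm_command([
  {"delta_pos": [5, 0, 0], "roll": 0, "jaw": 0},
  {"delta_pos": [20, 0, 0], "roll": 0, "jaw": 0},
  {"delta_pos": [45, 0, 0], "roll": 0, "jaw": 0},
  {"delta_pos": [60, 0, -20], "roll": 0, "jaw": 0},
  {"delta_pos": [60, 15, -50], "roll": 0, "jaw": 0},
  {"delta_pos": [60, 35, -85], "roll": 0, "jaw": 0},
  {"delta_pos": [60, 55, -120], "roll": 0, "jaw": 0},
  {"delta_pos": [60, 58, -155], "roll": 0, "jaw": 0},
  {"delta_pos": [60, 58, -190], "roll": 0, "jaw": 0},
  {"delta_pos": [60, 58, -220], "roll": 0, "jaw": 0},
  {"delta_pos": [60, 58, -240], "roll": 0, "jaw": 0},
  {"delta_pos": [60, 58, -244], "roll": 0, "jaw": 0},
  {"delta_pos": [60, 58, -244], "roll": 0, "jaw": 0},
  {"delta_pos": [60, 58, -244], "roll": 0, "jaw": 0},
])

```text
time_s: 10.2
ee_pos: [472.3, 42.4, 278.9]
ee_rot: [-180.0, -0.0, 168.7]
force: [0.2, 0.0, 0.1]
gripper_width: 0.4
gripper_force: 0.0
```

```bash
python3 - <<'E'
from h import *
f=env.grab_frame("side");g=env.grab_frame("top")
a=cv2.resize(f["img"][85:255,200:400],(640,544),interpolation=cv2.INTER_CUBIC)
cv2.imwrite("pics/s2.png",a);print(env.state()["ee_pos"],env.state()["force"])
E
```

```text
[471.74067681  42.35631334 278.09909565] [ 0.68277154 -0.42298823  0.12860421]
```

View pics/s2.png

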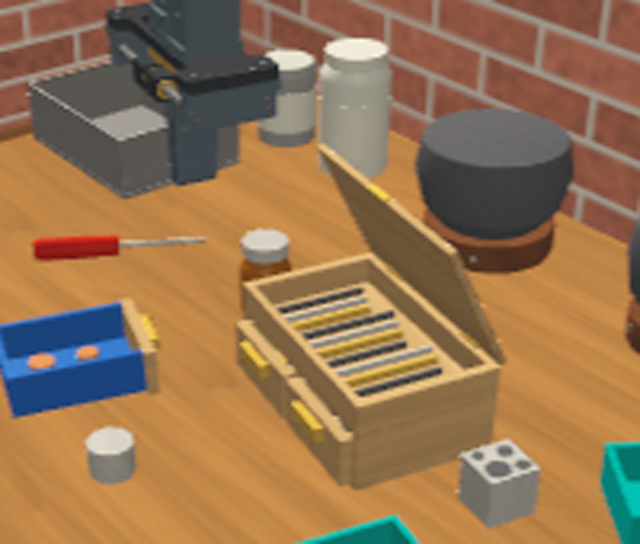

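Both drawers are shut; the pulls are at (256,358) and (307,420). The lid is still up, its free edge running from (322,148) to (460,250). Next I go over it and down behind it.

arm_command([
  {"delta_pos": [-12, 0, 0], "roll": 0, "jaw": 0},
  {"delta_pos": [-35, 0, 0], "roll": 0, "jaw": 0},
  {"delta_pos": [-65, 0, 0], "roll": 0, "jaw": 0},
  {"delta_pos": [-95, 0, 0], "roll": 0, "jaw": 0},
  {"delta_pos": [-125, 0, 0], "roll": 0, "jaw": 0},
  {"delta_pos": [-155, 0, 0], "roll": 0, "jaw": 0},
  {"delta_pos": [-185, 0, 0], "roll": 0, "jaw": 0},
  {"delta_pos": [-210, 0, 0], "roll": 0, "jaw": 0},
  {"delta_pos": [-230, 0, 0], "roll": 0, "jaw": 0},
  {"delta_pos": [-242, 0, 0], "roll": 0, "jaw": 0},
  {"delta_pos": [-245, 0, 0], "roll": 0, "jaw": 0},
  {"delta_pos": [-245, 0, 0], "roll": 0, "jaw": 0},
  {"delta_pos": [-245, 0, 0], "roll": 0, "jaw": 0},
])

```text
time_s: 11.38
ee_pos: [712.4, -5.7, 278.9]
ee_rot: [-180.0, -0.1, 168.7]
force: [0.2, -0.7, -0.3]
gripper_width: 0.9
gripper_force: 0.0
```

arm_command([
  {"delta_pos": [0, 0, 15], "roll": 0, "jaw": 0},
  {"delta_pos": [0, 0, 35], "roll": 0, "jaw": 0},
  {"delta_pos": [0, 0, 53], "roll": 0, "jaw": 0},
  {"delta_pos": [0, 0, 65], "roll": 0, "jaw": 0},
  {"delta_pos": [0, 0, 70], "roll": 0, "jaw": 0},
  {"delta_pos": [4, 0, 70], "roll": 0, "jaw": 0},
  {"delta_pos": [8, 0, 70], "roll": 0, "jaw": 0},
  {"delta_pos": [12, 0, 70], "roll": 0, "jaw": 0},
  {"delta_pos": [15, 0, 70], "roll": 0, "jaw": 0},
  {"delta_pos": [18, 0, 70], "roll": 0, "jaw": 0},
  {"delta_pos": [21, 0, 70], "roll": 0, "jaw": 0},
  {"delta_pos": [24, 0, 70], "roll": 0, "jaw": 0},
])

```text
time_s: 12.38
ee_pos: [689.0, -0.8, 210.4]
ee_rot: [180.0, 0.0, 168.7]
force: [-0.6, 0.3, -1.1]
gripper_width: 0.7
gripper_force: 0.0
```

```bash
python3 - <<'E'
import numpy as np
for t in range(66,-1,-6):
    a=np.radians(t);r=125
    print(t,np.round([72.5-r*np.cos(a)+8*np.sin(a)+16, 92+r*np.sin(a)+8*np.cos(a)],1))
E
```

```text
66 [ 45.  209.4]
60 [ 32.9 204.3]
54 [ 21.5 197.8]
48 [ 10.8 190.2]
42 [  1.  181.6]
36 [ -7.9 171.9]
30 [-15.8 161.4]
24 [-22.4 150.2]
18 [-27.9 138.2]
12 [-32.1 125.8]
6 [-35. 113.]
0 [-36.5 100. ]
```

arm_command([
  {"delta_pos": [3, 0, 0], "roll": 0, "jaw": 0},
  {"delta_pos": [7, 0, 0], "roll": 0, "jaw": 0},
  {"delta_pos": [11, 0, 2], "roll": 0, "jaw": 0},
  {"delta_pos": [15, 0, 4], "roll": 0, "jaw": 0},
  {"delta_pos": [19, 0, 5], "roll": 0, "jaw": 0},
  {"delta_pos": [23, 0, 8], "roll": 0, "jaw": 0},
  {"delta_pos": [27, 0, 10], "roll": 0, "jaw": 0},
  {"delta_pos": [30, 0, 12], "roll": 0, "jaw": 0},
])

```text
time_s: 13.05
ee_pos: [659.3, 5.1, 197.7]
ee_rot: [180.0, -0.0, 168.7]
force: [-0.1, -0.1, 0.6]
gripper_width: 0.3
gripper_force: 0.7
```

```bash
python3 - <<'E'
from h import *
f=env.grab_frame("side")
a=cv2.resize(f["img"][65:255,220:400],(720,760),interpolation=cv2.INTER_CUBIC)[:600]
cv2.imwrite("pics/s3.png",a);print(env.state()["ee_pos"],env.state()["force"])
E
```

```text
[658.5825726    5.24058666 197.28731725] [0.04434077 0.81197055 0.6108992 ]
```

View pics/s3.png

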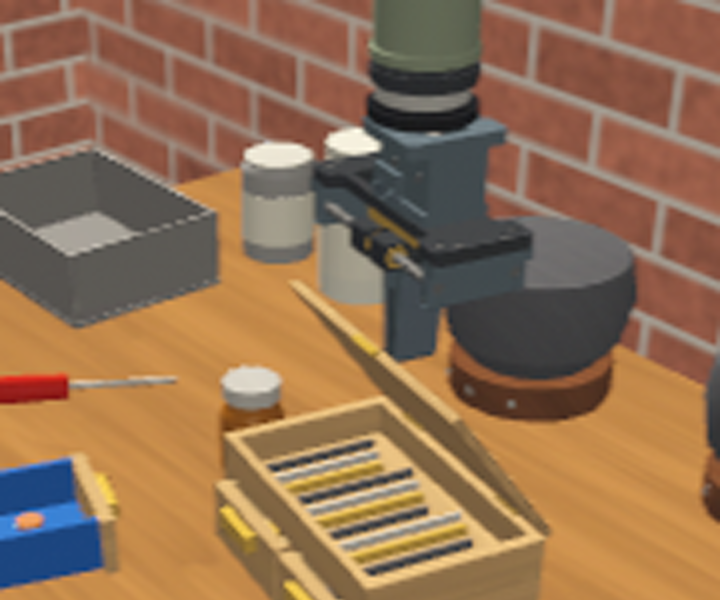

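The finger is at (410,350), resting on the lid's outer face just behind its edge, and the lid is coming down. I'll continue along the arc.

arm_command([
  {"delta_pos": [3, 0, 2], "roll": 0, "jaw": 0},
  {"delta_pos": [6, 0, 5], "roll": 0, "jaw": 0},
  {"delta_pos": [10, 0, 7], "roll": 0, "jaw": 0},
  {"delta_pos": [14, 0, 10], "roll": 0, "jaw": 0},
  {"delta_pos": [17, 0, 13], "roll": 0, "jaw": 0},
  {"delta_pos": [20, 0, 16], "roll": 0, "jaw": 0},
  {"delta_pos": [23, 0, 19], "roll": 0, "jaw": 0},
  {"delta_pos": [26, 0, 22], "roll": 0, "jaw": 0},
  {"delta_pos": [29, 0, 26], "roll": 0, "jaw": 0},
  {"delta_pos": [32, 0, 29], "roll": 0, "jaw": 0},
  {"delta_pos": [35, 0, 33], "roll": 0, "jaw": 0},
  {"delta_pos": [37, 0, 36], "roll": 0, "jaw": 0},
  {"delta_pos": [39, 0, 40], "roll": 0, "jaw": 0},
  {"delta_pos": [41, 0, 43], "roll": 0, "jaw": 0},
  {"delta_pos": [43, 0, 47], "roll": 0, "jaw": 0},
  {"delta_pos": [45, 0, 51], "roll": 0, "jaw": 0},
  {"delta_pos": [47, 0, 55], "roll": 0, "jaw": 0},
  {"delta_pos": [49, 0, 59], "roll": 0, "jaw": 0},
])

```text
time_s: 14.6
ee_pos: [611.5, 14.7, 138.5]
ee_rot: [180.0, 0.0, 168.7]
force: [0.3, 0.7, 1.0]
gripper_width: 0.2
gripper_force: 0.5
```

arm_command([
  {"delta_pos": [1, 0, 3], "roll": 0, "jaw": 0},
  {"delta_pos": [2, 0, 6], "roll": 0, "jaw": 0},
  {"delta_pos": [3, 0, 9], "roll": 0, "jaw": 0},
  {"delta_pos": [4, 0, 12], "roll": 0, "jaw": 0},
  {"delta_pos": [5, 0, 15], "roll": 0, "jaw": 0},
  {"delta_pos": [6, 0, 18], "roll": 0, "jaw": 0},
  {"delta_pos": [6, 0, 20], "roll": 0, "jaw": 0},
  {"delta_pos": [7, 0, 22], "roll": 0, "jaw": 0},
  {"delta_pos": [7, 0, 24], "roll": 0, "jaw": 0},
  {"delta_pos": [8, 0, 26], "roll": 0, "jaw": 0},
  {"delta_pos": [8, 0, 28], "roll": 0, "jaw": 0},
  {"delta_pos": [8, 0, 30], "roll": 0, "jaw": 0},
  {"delta_pos": [8, 0, 31], "roll": 0, "jaw": 0},
  {"delta_pos": [8, 0, 32], "roll": 0, "jaw": 0},
  {"delta_pos": [8, 0, 33], "roll": 0, "jaw": 0},
  {"delta_pos": [8, 0, 34], "roll": 0, "jaw": 0},
])

```text
time_s: 15.93
ee_pos: [603.8, 16.2, 104.8]
ee_rot: [180.0, -0.0, 168.7]
force: [-0.5, -0.9, 0.8]
gripper_width: 0.4
gripper_force: 0.5
```

arm_command([
  {"delta_pos": [0, 0, 1], "roll": 0, "jaw": 0},
  {"delta_pos": [0, 0, 2], "roll": 0, "jaw": 0},
  {"delta_pos": [0, 0, 3], "roll": 0, "jaw": 0},
  {"delta_pos": [0, 0, 4], "roll": 0, "jaw": 0},
  {"delta_pos": [0, 0, 5], "roll": 0, "jaw": 0},
])

```text
time_s: 16.35
ee_pos: [603.8, 16.2, 100.2]
ee_rot: [180.0, -0.0, 168.7]
force: [-2.9, 0.6, 9.5]
gripper_width: 0.3
gripper_force: 4.6
```

arm_command([
  {"delta_pos": [0, 0, 0.5], "roll": 0, "jaw": 0},
  {"delta_pos": [0, 0, 0.5], "roll": 0, "jaw": 0},
])

```text
time_s: 16.52
ee_pos: [603.8, 16.2, 100.2]
ee_rot: [180.0, 0.0, 168.7]
force: [-3.1, 0.4, 5.0]
gripper_width: 0.6
gripper_force: 2.7
```

arm_command([
  {"delta_pos": [0, 0, -3], "roll": 0, "jaw": 0},
  {"delta_pos": [0, 0, -12], "roll": 0, "jaw": 0},
  {"delta_pos": [0, 0, -35], "roll": 0, "jaw": 0},
  {"delta_pos": [0, 0, -65], "roll": 0, "jaw": 0},
  {"delta_pos": [20, 0, -95], "roll": 0, "jaw": 0},
  {"delta_pos": [50, 0, -120], "roll": 0, "jaw": 0},
  {"delta_pos": [80, 0, -140], "roll": 0, "jaw": 0},
  {"delta_pos": [110, 0, -150], "roll": 0, "jaw": 0},
  {"delta_pos": [140, 0, -150], "roll": 0, "jaw": 0},
  {"delta_pos": [160, 0, -150], "roll": 0, "jaw": 0},
  {"delta_pos": [170, 0, -150], "roll": 0, "jaw": 0},
  {"delta_pos": [170, 0, -150], "roll": 0, "jaw": 0},
  {"delta_pos": [170, 0, -150], "roll": 0, "jaw": 0},
])

```text
time_s: 17.6
ee_pos: [438.1, 49.5, 250.0]
ee_rot: [180.0, 0.1, 168.7]
force: [0.4, -0.4, -0.5]
gripper_width: 0.4
gripper_force: 0.0
```

```bash
python3 - <<'E'
from h import *
f=env.grab_frame("side")
a=cv2.resize(f["img"][115:255,200:400],(800,560),interpolation=cv2.INTER_CUBIC)
cv2.imwrite("pics/s4.png",a);print(env.state()["ee_pos"],env.state()["force"])
E
```

```text
[438.50178362  49.44681831 249.71868286] [ 0.15947233  0.00910783 -0.03014151]
```

View pics/s4.png

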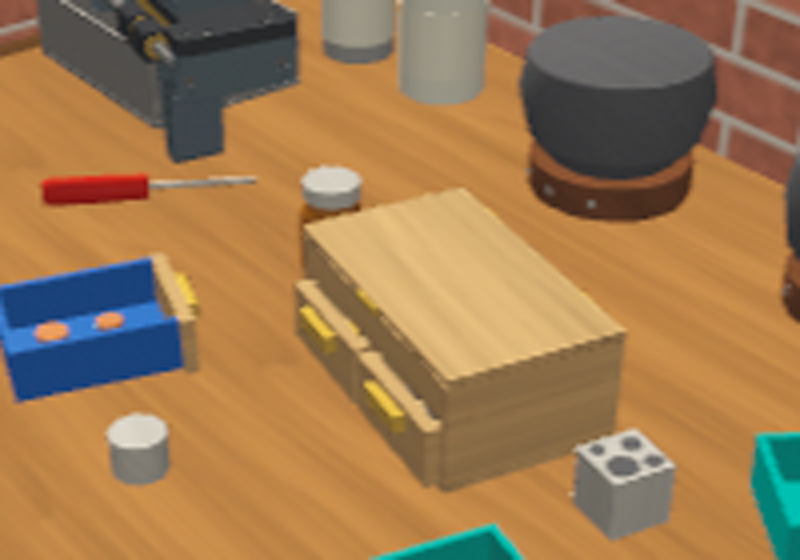

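The lid lies flat, from (305,230) to (620,335). Both drawer fronts are against the chest, with pulls at (318,328) and (382,405). Nothing else near the chest has moved, and the arm is clear.

```bash
python3 -c "
from workcell import env
print(env.job_done())"
```

```text
the job is handed in; nothing more can be done
None
```

Both drawers were pushed home and then the lid was shut, all gently; the last picture shows the chest closed with nothing else near it moved, and the job was handed in at about 18 s.

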